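# Find and press the hidden release of a frame clamp

## Task

The low aluminium clamp bar on the table is opened by a release key hidden in a notch somewhere along its front edge. Put a fingertip against that edge near the bar's left-hand end, slide it to the right along the edge until it finds the notch, then press the key inside the notch fully home and take the hand away. Only touch and push, lift nothing, and leave the frame profile in the clamp and the things standing round it where they are.

Things in the scene. Friction and masses are not known exactly. Their poses are not given: they have to be found in the camera images.
- clamp_bar: Low aluminium clamp bar fixed to the table, 400 mm long (its y), 108 mm deep (its x), at most 32 mm high. Origin on its front edge, half-way along, at table level; x points into the bar, y along the edge to its left-hand end (y = +200 mm), z up. The front edge is an upright flat face at x = 0, 30 mm high, with free table before it. It is fixed; the yaw differs from run to run.
- edge_left_end (a point): Left-hand end of the front edge, 15 mm above the table; axes as the bar's. To the right (-y) of it: 110 mm of plain edge, then five 50 mm segments with fine joints, then 40 mm plain. One of the five, not known which, has the notch in its middle; so the notch's centre is 135, 185, 235, 285 or 335 mm from this end.
- release_key (a joint): Travel of the key, m: 0 out, 0.009 home at its stop. Slides along the bar's +x against about 5 N of friction, no spring, stays where left; the clamp's jaw opens with it. The notch: 42 mm wide, open at the front, top and down to the table, 10 mm deep to the key's front, which fills its back (40 mm wide, 4 to 25 mm above the table). A finger follows the key in a further 9 mm.
- frame_profile: Aluminium U-channel offcut, 22 x 200 x 13 mm, lying loose in the clamp's channel along the bar's y, 52 mm behind the front edge; origin at the centre of its underside, 12 mm above the table. To be left lying.
- tape_measure: Yellow tape measure, 67 x 85 x 31 mm, loose on the table behind the left half of the bar; origin at the centre of its underside. Bystander.
- pine_block: Pine packing block, 47 x 98 x 37 mm, loose on the table behind the right half of the bar; origin at the centre of its underside. Bystander.
- screw_tin: Open grey tin, 66 mm across, 41 mm high, loose on the table beyond the bar's right-hand end; origin at the centre of its underside. Bystander.
Things that resemble listed ones, but are neither listed nor needed, are in the scene too. Leave any black or red look-alike of the part that bears release_key alone.

How it is judged (in metres and radians):
On the way, in this order (a step that is already met when the one before it is completed fails the run):
1. a fingertip touches the front edge within 70 mm of the bar's left-hand end (contact force between the fingers and clamp_bar above 0.3 N and y of the grasp point in the frame of clamp_bar above 0.13 m and x of the grasp point in the frame of clamp_bar below 0 m and value of joint release_key below 0.002 m), for 0.1 s.
2. it touches the edge farther to the right, more than 80 mm from the left-hand end, with the key not yet pressed (contact force between the fingers and clamp_bar above 0.3 N and y of the grasp point in the frame of clamp_bar between 0.02 and 0.12 m and x of the grasp point in the frame of clamp_bar below 0 m and value of joint release_key below 0.002 m), for 0.05 s.
3. the release key is pressed home by the fingers, in the notch (value of joint release_key above 0.0075 m and contact force between the fingers and anything else above 0.3 N), for 0.05 s.
At the end, for the whole second after the job is handed in: the release key is pressed in at least 7.5 of its 9 mm; frame profile, tape measure, pine block and screw tin lie at rest within 20 mm of where they were; the hand is clear (value of joint release_key above 0.0075 m and distance of each of tape_measure, pine_block, screw_tin, frame_profile from where it was at the start of the episode below 0.02 m and linear speed of each of tape_measure, pine_block, screw_tin, frame_profile below 0.02 m/s); the robot touches nothing.
It fails at once if a bystander or the frame profile is moved more than 20 mm (distance of any of tape_measure, pine_block, screw_tin, frame_profile from where it was at the start of the episode above 0.02 m).
It fails at once if a bystander or the frame profile is lifted (height (world z) of any of tape_measure, pine_block, screw_tin above 0.012 m or height (world z) of frame_profile above 0.024 m).
It also fails if it takes over 72 s, if anything falls off the work surface, if the arm or the gripper's body presses on something with over 40 N, if the wrist force passes 120 N, or if a joint passes its speed limit or range.

## Robot

A 7-joint arm with a two-finger parallel gripper is mounted at the origin on a cart in front of the work surface, level with it; the furniture and walls round the work are solid. World frame = base frame: x ahead of the robot, y to its left, z up, the work surface at z = 0. Lengths are in m, angles in degrees, forces in N, time in s.
With the tool pointing down it reaches from about 0.4 to 0.875 m from the base axis. Payload 19.3 kg.
Tool frame: the origin (TCP) lies at the very end of the fingers, on their centre line; the grasp point (between the pads) lies 19 mm behind it; z points along the fingers, y is the line along which they close (so a half turn about z gives the same grasp; the last joint's range is limited). The gripper opens to 85 mm and grips with 20 to 120 N. Pads are 22 mm wide; open, the fingers measure 114 mm over their backs; the gripper's body (76 mm by 85 mm) begins 54 mm behind the grasp point. The pads swing forward as they close: fully open they stand 13 mm farther back than shut.
Start: joints at [-79.71, 29.874, -2.08, 91.645, 1.215, 58.505, -6.463], TCP at [0.155, 0.606, 0.199] pointing down, gripper open.
Joint ranges: [-166.77, 166.77], [-17.47, 122.26], [-85.68, 81.53], [9.62, 139.38], [-72.42, 252.41], [9.2, 110.78], [-144.41, 144.41]. Speed limits (degrees/s): [108.29, 108.29, 136.94, 136.94, 172.46, 172.46, 172.46].

## Interface

Orientations are given as a 3x3 rotation matrix whose columns are the frame's x, y, z axes.
In Python, from rig import env, inverse_kinematics, cams, hand_in gives the robot as it stands. The module is installed in compiled form; this text tells all that it offers. Calls block until the motion is done:
- env.reach(position, orientation): joint-space move of the TCP to a pose.
- env.move_straight(position, rotation=None, speed=0.15, until_force=None): straight line of the TCP; rotation=None keeps the orientation; speed is the mean speed in m/s. With until_force (N) it stops when the force on the tool has changed by that much, and returns True; else False.
- env.move_joints(angles): joint-space move.
- env.grip(opening, force=None): opening from 0.0 (shut) to 1.0 (fully open); force is the grip in N (None keeps the last); returns when the fingers have stopped.
- env.dwell(seconds).
- inverse_kinematics(position, orientation): joint angles nearest the present ones, or None.
- cams.capture(name): name is "scene" or "top"; returns a dict with "pixels" (420x560x3 uint8, red, green, blue), "camera_matrix" (3x3 intrinsics, pixels), "R" (3x3) and "t" (3): a world point X has camera coordinates R X + t. Camera axes: x right, y down, z forward; pixel columns grow to the right and rows downward; lengths in m; the calibration is good to about 2 mm. A picture is of the moment at which its call begins. There is no depth.
A pose or a line that the arm cannot do raises env.IKError and nothing moves.
- hand_in(): hands the job in; it is judged then, once.
Readings, each from a call of its own:
- env.current_clock(): time.
- env.current_joints(): joint angles.
- env.current_qvel(): joint speeds.
- env.current_joint_efforts(): joint torques, N m.
- env.current_eef_pos(): TCP position.
- env.current_orientation(): TCP orientation.
- env.current_ft_force(): force on the tool from outside, world axes, zero at the start.
- env.current_moment(): the same for the moment, N m.
- env.current_finger_gap(): opening from 0.0 (shut) to 1.0 (fully open).
- env.current_finger_force(): force on a finger pad.
Only numpy, scipy, OpenCV 4.12 (cv2) and the standard library are available. Lean on these libraries where they do the work, as an engineer would, in place of code of your own. Each camera call takes 0.05 s, during which the arm holds its last target. There are 200 camera calls.

## Working session

There is one attempt and no reset: what is moved stays moved. The work goes in short steps, each a Python script; the robot and the scene stay as the last script left them, time stands still between calls to the robot, and variables do not carry over. Pictures are saved under pics/ and viewed, at most 10 in all, crops included, and the job is handed in when it is done.

```bash
mkdir -p pics; python3 - <<'E'
from rig import env,cams
import cv2,pickle
for n in("scene","top"):
    c=cams.capture(n);pickle.dump(c,open(n+".pkl","wb"))
    cv2.imwrite(f"pics/{n}0.png",c["pixels"][:,:,::-1])
    print(n,c["camera_matrix"].tolist(),c["R"].round(3).tolist(),c["t"].round(3).tolist())
E
```

```text
scene [[388.88629291663295, 0.0, 285.9845055932047], [0.0, 388.88629291663295, 213.70930734659646], [0.0, 0.0, 1.0]] [[0.819, -0.574, -0.012], [-0.337, -0.464, -0.82], [0.465, 0.675, -0.573]] [-0.437, 0.259, 0.594]
top [[459.28053873761746, 0.0, 270.6022145528192], [0.0, 459.28053873761746, 210.34387741073712], [0.0, 0.0, 1.0]] [[0.02, -1.0, 0.014], [-0.996, -0.021, -0.083], [0.084, -0.013, -0.996]] [0.038, 0.583, 1.306]
```

View pics/scene0.png

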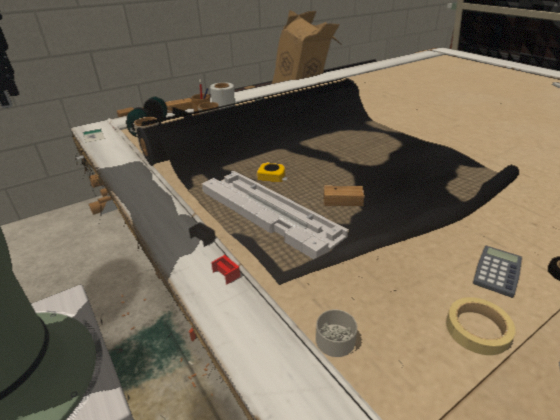

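View pics/top0.png

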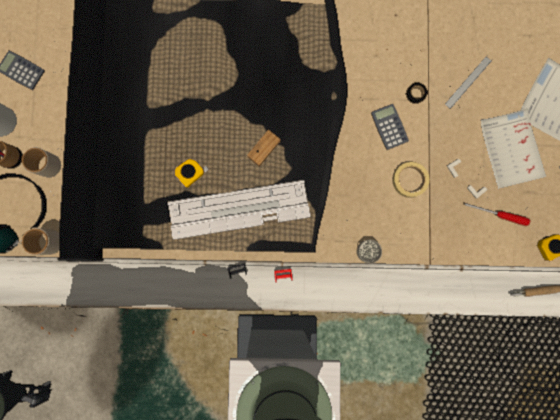

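The scene view shows the pale bar from (202,185) to (345,235). A notch-like feature sits near (283,225), with black (203,233) and red (227,268) look-alikes on the table's near rim. In the top view the bar spans (168,205)–(310,215) and the feature is near (270,217). The tape is at (188,172), the block at (263,148) and the tin at (369,249). I'll take close crops.

```bash
python3 - <<'E'
import cv2,pickle,numpy as np
t=pickle.load(open("top.pkl","rb"))["pixels"][:,:,::-1][170:250,155:325]
s=pickle.load(open("scene.pkl","rb"))["pixels"][:,:,::-1][165:285,195:355]
t=cv2.resize(t,(595,280),interpolation=cv2.INTER_CUBIC);s=cv2.resize(s,(427,320),interpolation=cv2.INTER_CUBIC)
o=np.zeros((600,595,3),np.uint8);o[:280]=t;o[280:,:427]=s
cv2.imwrite("pics/crop.png",o)
E
```

```text
(no output)
```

View pics/crop.png

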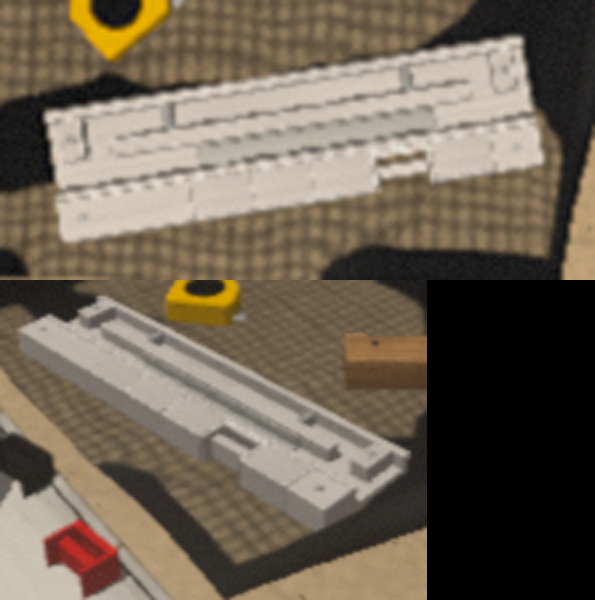

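The notch shows clearly at crop pixel (402,165), about 283 mm from the left end. That makes it the 4th segment, nominally 285 mm (y = -0.085). The candidates are the pale notch key, and the black and red bits on the rim, which I reject by the description. Next I measure the front edge.

```bash
cat > h.py <<'E'
import numpy as np,pickle,cv2
def ray(c,u,v,z):
    d=c["R"].T@np.linalg.solve(c["camera_matrix"],[u,v,1.]);o=-c["R"].T@c["t"]
    return o+d*(z-o[2])/d[2]
E
python3 - <<'E'
from h import *
from rig import env,inverse_kinematics
c=pickle.load(open("top.pkl","rb"));p=c["pixels"]
hsv=cv2.cvtColor(p,cv2.COLOR_RGB2HSV)
m=((hsv[...,2]>120)&(hsv[...,1]<50)).astype(np.uint8); m[:170]=0;m[245:]=0;m[:,:155]=0;m[:,325:]=0
m=(lambda n,l,s,_:(l==1+np.argmax(s[1:,4])).astype(np.uint8))(*cv2.connectedComponentsWithStats(m))
cols=np.where(m.sum(0)>20)[0]
pts=np.array([(u,np.where(m[:,u])[0].max()+.5) for u in cols[4:-4]],float)
f=pts[:,1]-np.polyval(np.polyfit(*pts.T,1),pts[:,0]);k=f>-1.5
a,b=np.polyfit(*pts[k].T,1);r=np.abs(pts[:,1]-a*pts[:,0]-b)
k=r<1;a,b=np.polyfit(*pts[k].T,1);print("notch cols",pts[pts[:,1]-a*pts[:,0]-b<-1.5,0])
# end columns near front edge
band=[u for u in range(155,325) if m[int(a*u+b)-4:int(a*u+b)-1,u].any()]
L,R=[ray(c,u,a*u+b,.015) for u in (band[0]-.5,band[-1]+.5)]
print(band[0],band[-1],L,R,np.linalg.norm(L-R))
y=(L-R)/np.linalg.norm(L-R);O=(L+R)/2;O[2]=0;x=np.array([y[1],-y[0],0]);yaw=np.degrees(np.arctan2(x[1],x[0]))
print("O",O,"yaw",yaw)
s=pickle.load(open("scene.pkl","rb"))
for q in (O+.2*y,O-.2*y,O-.085*y):
    X=s["camera_matrix"]@(s["R"]@(q+[0,0,.03])+s["t"]);print("scene px",X[:2]/X[2])
np.savez("bar.npz",O=O,x=x,y=y)
Rt=np.c_[x,-y,[0,0,-1]]
print(env.current_orientation().round(2).tolist() if hasattr(env.current_orientation(),'round') else env.current_orientation())
for sg in (1,-1):
  for by in(.165,-.085):
    q=O+by*y-.04*x;q[2]=.012;print(sg,by,q,inverse_kinematics(q,Rt*[sg,sg,1]))
E
```

```text
notch cols [263. 264. 265. 266. 267. 268. 269. 270. 271. 272. 273. 274. 275. 276.
 277.]
172 310 [0.49257625 0.33448362 0.015     ] [ 0.56681661 -0.06693171  0.015     ] 0.4082228459505954
O [0.52969643 0.13377595 0.        ] yaw 10.4782532882576
scene px [201.85026587 181.67503214]
scene px [316.54074171 249.34953863]
scene px [277.26763403 226.17596506]
[[-0.97, 0.25, -0.0], [0.25, 0.97, -0.0], [-0.0, -0.0, -1.0]]
1 0.165 [0.46035619 0.28874992 0.012     ] [-56.58081838  41.92407107  25.91176644 112.42031156 -32.48427699
  32.93161145 -88.10987017]
1 -0.085 [0.50582177 0.04291892 0.012     ] [-31.69569258  40.45822797  27.98021157 117.78289589 -36.86057967
  30.49802305 -56.34431   ]
-1 0.165 [0.46035619 0.28874992 0.012     ] [-35.17369425  38.28261498  -4.37075438 111.29411399   5.32002482
  30.61268368  57.28913749]
-1 -0.085 [0.50582177 0.04291892 0.012     ] [ -9.70036552  36.23832472  -2.46822298 116.66737062   3.19750809
  27.15589276  85.94101948]
```

```bash
cat >> h.py <<'E'
B=np.load("bar.npz") if __import__("os").path.exists("bar.npz") else None
def W(bx,by,z): q=B["O"]+bx*B["x"]+by*B["y"];q[2]=z;return q
def L(p): d=np.asarray(p)-B["O"];return np.array([d@B["x"],d@B["y"],d[2]])
RT=np.c_[-B["x"],B["y"],[0,0,-1.]]
E
python3 - <<'E'
from h import *
from rig import env
env.grip(0.0)
env.reach(W(-.06,.165,.10),RT)
env.move_straight(W(-.06,.165,.012),RT,speed=.1)
print(L(env.current_eef_pos()),env.current_ft_force())
print(env.move_straight(W(.005,.165,.012),RT,speed=.03,until_force=3))
env.dwell(.2)
print(L(env.current_eef_pos()),env.current_ft_force(),env.current_clock())
E
```

```text
[-0.05965194  0.16517256  0.01250671] [-0.85664702 -0.03412422  1.5987386 ]
False
[0.00495883 0.16501386 0.01201215] [ 0.73543898  0.90533329 -0.73492261] 6.0333
```

No contact 5 mm past the expected edge, so I look before going further.

```bash
python3 - <<'E'
from h import *
from rig import cams
o=np.zeros((600,800,3),np.uint8)
for i,(n,sl) in enumerate([("top",(slice(150,260),slice(130,330))),("scene",(slice(130,250),slice(150,350)))]):
    c=cams.capture(n);im=c["pixels"][:,:,::-1].copy()
    im=cv2.resize(im[sl],None,fx=2.5*1,fy=2.5,interpolation=cv2.INTER_CUBIC)
    o[i*300:i*300+im.shape[0],:im.shape[1]]=im
cv2.imwrite("pics/c1.png",o)
E
```

```text
(no output)
```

View pics/c1.png

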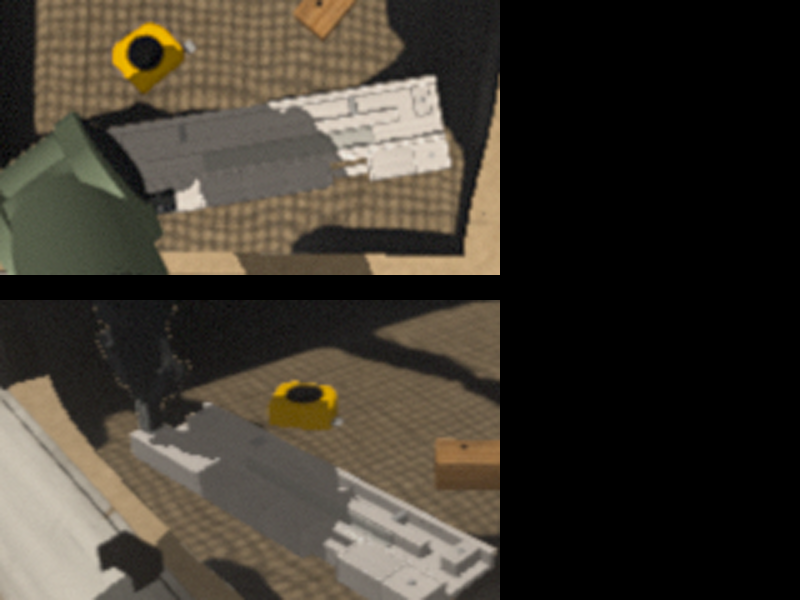

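```bash
python3 - <<'E'
from h import *
from rig import env,cams
s=pickle.load(open("scene.pkl","rb"));t=pickle.load(open("top.pkl","rb"))
P=lambda c,q:(lambda X:(X[:2]/X[2]).round(1))(c["camera_matrix"]@(c["R"]@q+c["t"]))
e=env.current_eef_pos();print(e,L(e),env.current_finger_gap(),np.round(env.current_orientation(),3).tolist())
print("tcp",P(s,e),P(t,e),"tcp+30",P(s,e+[0,0,.03]),P(t,e+[0,0,.03]))
for by in(.2,.165,-.2):
  for z in(0,.03): print(by,z,P(s,W(0,by,z)),P(t,W(0,by,z)))
for z in (.0,.012,.03): print(z,L(ray(s,209,183,z)))
o=[]
for n,q,(h,w) in(("scene",P(s,e),(30,40)),("top",P(t,e),(30,40))):
    u,v=map(int,q);im=cams.capture(n)["pixels"][v-h:v+h,u-w:u+w,::-1].astype(float)
    im=255*(im/255)**.5
    o.append(cv2.resize(im.astype(np.uint8),(400,300),interpolation=cv2.INTER_NEAREST))
cv2.imwrite("pics/c2.png",np.hstack(o))
E
```

```text
[0.50459449 0.29695822 0.01200464] [0.00499336 0.16502614 0.01200464] -0.0006498684898412206 [[-0.983, -0.182, 0.0], [-0.182, 0.983, 0.0], [-0.0, 0.0, -1.0]]
tcp [212.2 191.5] [184.8 235.5] tcp+30 [210.8 181.6] [183.  235.2]
0.2 0 [203.4 191.3] [173.9 239.2]
0.2 0.03 [201.9 181.7] [171.9 239. ]
0.165 0 [211.2 196.1] [185.8 237.3]
0.165 0.03 [209.8 186.4] [184. 237.]
-0.2 0 [316.1 260.3] [308.6 217.2]
-0.2 0.03 [316.5 249.3] [309.6 216.5]
0.0 [0.03700919 0.22509162 0.        ]
0.012 [0.02576588 0.20726263 0.012     ]
0.03 [0.00890092 0.18051914 0.03      ]
```

View pics/c2.png

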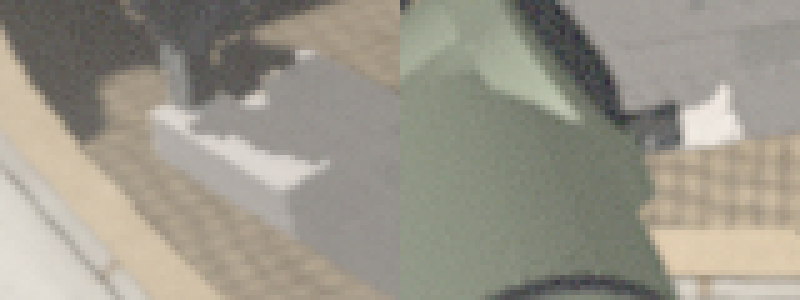

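The fingertip looks as if it ends at the bar's top line, about 9 px above where the TCP should project. I back off along the same path to see the tip against the open table.

```bash
python3 - <<'E'
from h import *
from rig import env,cams
P=lambda c,q:(lambda X:(X[:2]/X[2]).round(1))(c["camera_matrix"]@(c["R"]@q+c["t"]))
env.move_straight(W(-.06,.165,.012),RT,speed=.1)
e=env.current_eef_pos();print(L(e),env.current_ft_force())
o=[]
for n in("scene","top"):
    c=cams.capture(n);q=P(c,e);print(n,q)
    u,v=map(int,q);h,w=30,40
    im=c["pixels"][v-h:v+h,u-w:u+w,::-1].astype(float)
    im=cv2.resize((255*(im/255)**.5).astype(np.uint8),(400,300),interpolation=cv2.INTER_NEAREST)
    for by in(.2,.1):
      for z,col in((0,(0,0,255)),(.03,(0,255,0))):
        r=P(c,W(0,by,z))-[u-w,v-h];cv2.circle(im,tuple((r*5+2.5).astype(int).tolist()),4,col,-1)
    r=q-[u-w,v-h];cv2.drawMarker(im,tuple((r*5+2.5).astype(int).tolist()),(255,0,0),0,15,2)
    o.append(im)
cv2.imwrite("pics/c3.png",np.hstack(o))
E
```

```text
[-0.05932554  0.16503774  0.01213031] [ 0.06498968  0.18717042 -0.37503394]
scene [191.6 201.2]
top [188.1 257.5]
```

View pics/c3.png

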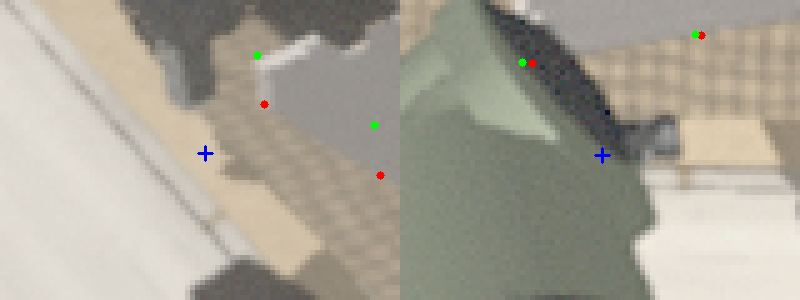

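The tip shows at crop (187,105), about 9 px above the projected TCP at (205,152). The bar's corners match their projections. So the real fingertip is about 25–30 mm higher than the reported TCP, and it passed over the bar. I feel for the table to measure this.

```bash
python3 - <<'E'
from h import *
from rig import env
for z in (0.0,-.012,-.022,-.03):
    h=env.move_straight(W(-.06,.165,z),RT,speed=.02,until_force=5)
    print(z,h,L(env.current_eef_pos()),env.current_ft_force(),env.current_finger_gap())
    if h: break
E
```

```text
0.0 False [-5.99993548e-02  1.65014849e-01 -2.88832771e-08] [-0.13553138 -0.02039978  0.14565919] -0.001633631469394858
-0.012 False [-0.05998125  0.16498769 -0.01198596] [1.01318673 0.56001934 0.12905514] 0.001958958178342461
-0.022 False [-0.06003759  0.16495466 -0.02205174] [ 0.207352    0.24129525 -0.63855789] -0.00211393287406318
-0.03 False [-0.06004598  0.16497183 -0.03009232] [-0.82398884  0.41468565  0.46139456] -0.0010865399111501632
```

```bash
python3 - <<'E'
from h import *
from rig import env,cams
P=lambda c,q:(lambda X:(X[:2]/X[2]).round(1))(c["camera_matrix"]@(c["R"]@q+c["t"]))
h=env.move_straight(W(-.06,.165,-.045),RT,speed=.015,until_force=4)
e=env.current_eef_pos();print(h,L(e),env.current_ft_force(),env.current_clock())
o=[]
for n in("scene","top"):
    c=cams.capture(n);u,v=P(c,W(-.06,.165,.0)).astype(int);h,w=30,40
    im=c["pixels"][v-h:v+h,u-w:u+w,::-1].astype(float)
    im=cv2.resize((255*(im/255)**.5).astype(np.uint8),(400,300),interpolation=cv2.INTER_NEAREST)
    for z,col in((0,(0,0,255)),(.03,(0,255,0))):
      r=P(c,W(-.06,.165,z))-[u-w,v-h];cv2.circle(im,tuple((r*5+2.5).astype(int).tolist()),4,col,-1)
    o.append(im)
cv2.imwrite("pics/c4.png",np.hstack(o))
E
```

```text
True [-0.05983773  0.16504917 -0.0323234 ] [-2.27481572 -0.40720075 10.68408219] 10.2417
```

View pics/c4.png

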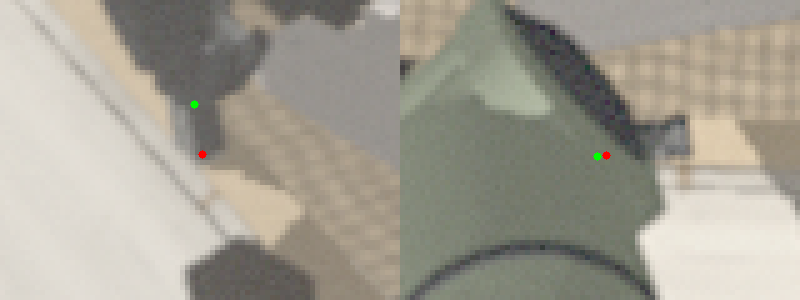

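The tip meets the table at a reported z of -0.0323, with its xy on the mark. So the fingers end about 32 mm short of the reported TCP, along the tool axis. I correct the height for that and approach the edge again.

```bash
cat >> h.py <<'E'
Z=-.0323+.010
E
python3 - <<'E'
from h import *
from rig import env
env.move_straight(W(-.06,.165,Z),RT,speed=.05)
env.move_straight(W(-.03,.165,Z),RT,speed=.08)
f0=np.array(env.current_ft_force())
h=env.move_straight(W(.005,.165,Z),RT,speed=.02,until_force=4)
env.dwell(.3)
e=L(env.current_eef_pos());f=np.array(env.current_ft_force());print(h,e,f0,f,env.current_clock())
E
```

```text
True [-0.01411789  0.16483663 -0.02277393] [-0.29996445 -0.60418638  0.32604371] [ 0.74345354 -0.24247739 -0.15909708] 12.4667
```

```bash
python3 - <<'E'
from h import *
from rig import env
F=lambda:(lambda f:np.array([f@B["x"],f@B["y"],f[2]]).round(1))(np.mean([ (env.dwell(.02),env.current_ft_force())[1] for _ in range(8)],0))
for bx in(-.0135,-.0125,-.0115,-.0105):
    env.move_straight(W(bx,.163,Z),RT,speed=.02);env.dwell(.15)
    f=F();print(bx,L(env.current_eef_pos()),f)
    if f[0]<-4: break
print(env.current_clock())
E
```

```text
-0.0135 [-0.01363647  0.16287207 -0.02234723] [-1.6 -1.1  0.2]
-0.0125 [-0.01366646  0.16286249 -0.02245106] [-7.9 -1.2  4.7]
13.5333
```

```bash
python3 - <<'E'
from h import *
from rig import env
F=lambda:(lambda f:np.array([f@B["x"],f@B["y"],f[2]]).round(1))(np.mean([ (env.dwell(.01),env.current_ft_force())[1] for _ in range(5)],0))
bx=-.0125;y=.163
while y>-.06:
    y-=.015
    env.move_straight(W(bx,y,Z),RT,speed=.05)
    f=F();print(round(y,3),round(bx,4),L(env.current_eef_pos()).round(4),f)
    if f[0]>-3: bx+=.0008
    if f[0]<-9: bx-=.0006
print(env.current_clock())
E
```

```text
0.148 -0.0125 [-0.0137  0.1475 -0.0226] [-7.3 -2.5  1.8]
0.133 -0.0125 [-0.0136  0.1324 -0.0226] [-6.7 -2.3  2.1]
0.118 -0.0125 [-0.0136  0.1174 -0.0226] [-6.8 -2.6  1.7]
0.103 -0.0125 [-0.0136  0.1024 -0.0226] [-6.9 -2.9  1.2]
0.088 -0.0125 [-0.0136  0.0874 -0.0226] [-6.5 -2.7  1.5]
0.073 -0.0125 [-0.0136  0.0723 -0.0226] [-5.7 -2.7  1.5]
0.058 -0.0125 [-0.0135  0.0573 -0.0226] [-5.9 -3.4  1.2]
0.043 -0.0125 [-0.0136  0.0423 -0.0226] [-5.9 -3.8  0.9]
0.028 -0.0125 [-0.0135  0.0272 -0.0226] [-5.5 -3.8  0.9]
0.013 -0.0125 [-0.0135  0.0122 -0.0226] [-5.2 -3.7  0.5]
-0.002 -0.0125 [-0.0135 -0.0028 -0.0226] [-5.4 -3.4 -0. ]
-0.017 -0.0125 [-0.0135 -0.0178 -0.0226] [-5.1 -4.4  0.2]
-0.032 -0.0125 [-0.0134 -0.0328 -0.0226] [-5.2 -3.9 -0. ]
-0.047 -0.0125 [-0.0134 -0.0477 -0.0226] [-5.3 -3.2 -0.4]
-0.062 -0.0125 [-0.0134 -0.0627 -0.0225] [-4.5 -3.4 -0.1]
20.9083
```

```bash
python3 - <<'E'
from h import *
from rig import env
F=lambda:(lambda f:np.array([f@B["x"],f@B["y"],f[2]]).round(1))(np.mean([ (env.dwell(.01),env.current_ft_force())[1] for _ in range(8)],0))
y=-.064;first=None
for i in range(12):
    y-=.003
    env.move_straight(W(-.0125,y,Z),RT,speed=.03)
    f=F();e=L(env.current_eef_pos());print(round(y,3),e.round(4),f)
    if e[0]>-.0129 and first is None: first=y
    if first is not None and (first-y>.008 or f[1]>5): break
print(first,env.current_clock())
E
```

```text
-0.067 [-0.0132 -0.0671 -0.0225] [-5.4 -0.5 -0. ]
-0.07 [-0.0128 -0.0701 -0.0224] [-4.8 -1.  -0.7]
-0.073 [-0.0118 -0.073  -0.0221] [ 0.1  0.3 -0.2]
-0.076 [-0.0124 -0.076  -0.0223] [-0.4 -0.2  0.1]
-0.079 [-0.0125 -0.0791 -0.0223] [ 0.4 -0.3 -0.3]
-0.07 22.5583
```

The tip dropped into the notch at y ≈ -0.072. I centre it and press.

```bash
python3 - <<'E'
from h import *
from rig import env
F=lambda:(lambda f:np.array([f@B["x"],f@B["y"],f[2]]).round(1))(np.mean([ (env.dwell(.02),env.current_ft_force())[1] for _ in range(8)],0))
env.move_straight(W(-.0125,-.085,Z),RT,speed=.03);print(L(env.current_eef_pos()),F())
for bx in(-.006,-.003,0,.003,.005,.006,.007,.008,.009,.010):
    env.move_straight(W(bx,-.085,Z),RT,speed=.02);env.dwell(.1)
    f=F();print(bx,L(env.current_eef_pos()).round(4),f)
    if f[0]<-22: break
print(env.current_clock())
E
```

```text
[-0.01255577 -0.08530523 -0.02231719] [-0.1 -0.5 -0.2]
-0.006 [-0.0061 -0.085  -0.0223] [-0.1 -0.3  0. ]
-0.003 [-0.0029 -0.085  -0.0223] [-0.2  0.1  0.2]
0 [-0.0003 -0.085  -0.0224] [-4.5 -0.   1.3]
0.003 [ 0.003  -0.085  -0.0223] [-2.5 -0.  -1.2]
0.005 [ 0.005  -0.085  -0.0223] [-3.3  0.2 -1.1]
0.006 [ 0.0058 -0.085  -0.0223] [-4.9  0.2  0.3]
0.007 [ 0.0058 -0.085  -0.0224] [-10.    0.8   5. ]
0.008 [ 0.0058 -0.085  -0.0225] [-15.5   1.5   9. ]
0.009 [ 0.0058 -0.0851 -0.0227] [-20.5   1.2  12.7]
0.01 [ 0.0059 -0.0851 -0.0228] [-25.3   1.8  16. ]
28.25
```

The key met its hard stop at x = 0.0058, against an expected 0.0055. I retreat and check.

```bash
python3 - <<'E'
from h import *
from rig import env,cams
env.move_straight(W(-.05,-.085,Z),RT,speed=.06)
env.move_straight(W(-.05,-.085,.12),RT,speed=.12)
env.reach(W(-.02,.33,.2),RT);env.dwell(.5)
print(env.current_ft_force(),env.current_clock())
o=[]
for n,(v,u) in(("top",(130,150)),("scene",(145,190))):
    im=cams.capture(n)["pixels"][v:v+130,u:u+240,::-1]
    o.append(cv2.resize(im,(530,287),interpolation=cv2.INTER_CUBIC))
cv2.imwrite("pics/end.png",np.vstack(o))
E
```

```text
[ 0.69818864 -0.57092138 -0.89100623] 32.7917
```

View pics/end.png

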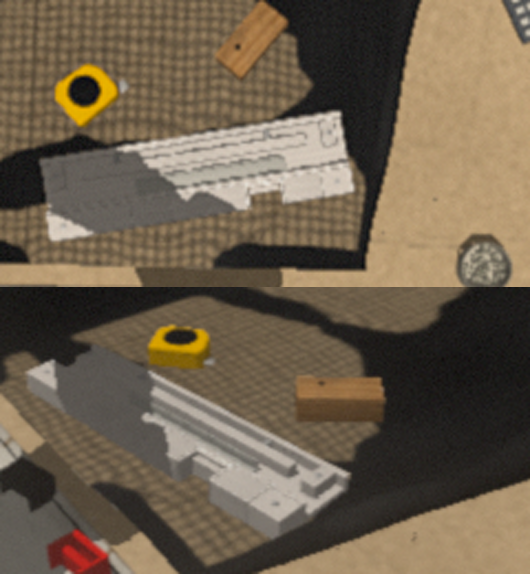

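The notch at top crop (265,197) is now deep, so the key is in. The tape, block, tin and profile have not moved, and the hand is clear.

```bash
python3 -c "
from rig import hand_in
print(hand_in())"
```

```text
the job is handed in; nothing more can be done
None
```

The key is pressed to its hard stop in the notch of the fourth segment (285 mm from the left end), found by sliding along the front edge; nothing else moved, the hand is clear, and the job was handed in at about 33 s (no verdict was returned).

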